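# Cull the damaged sample racks from the analyser's rack sampler

### The job

Two of the six sample racks waiting in the sampler's lanes would jam the analyser: one has its front handle snapped off, the other has its handle bent back over its wells. Draw these two out of their lanes and stand them upright, flat on their feet, in the red reject tray, set down and not dropped or tipped over. Leave the four sound racks in their places and everything else on the bench undisturbed.

Things in the scene. Friction and masses are not known exactly. Their poses are not given: they have to be found in the camera images.
- rack_snapped_mid (a point): Odd rack 1, dark grey, front handle SNAPPED OFF: only a whitish stump up to 5 mm high on the handle end, nothing to hold above the body. 110 long (own x) x 24 wide over the 7 high foot; body 20 wide, 42 high, five wells open on top; 100 to 180 g. Point: body's middle, 21 above the foot's underside; x from the handle end (-55) to the flat plain rear end (+55), z up.
- rack_bent_mid (a point): Odd rack 2, dark grey, front handle BENT BACK about 52 degrees over its first well, reaching 16 mm above the body and to x = -32. 110 long (own x) x 24 wide over the 7 high foot; body 20 wide, 42 high, five wells open on top; 100 to 180 g. Point: body's middle, 21 above the foot's underside; x from the handle end (-55) to the flat plain rear end (+55), z up.
- rack_sound1_mid (a point): Sound rack, dark grey, stays where it is: upright handle tab with yellow grip edge, 8 to 10 thick (x), 16 to 20 wide, 19 high on top, its middle at x = -50. 110 long (own x) x 24 wide over the 7 high foot; body 20 wide, 42 high, five wells open on top; 100 to 180 g. Point: body's middle, 21 above the foot's underside; x from the handle end (-55) to the flat plain rear end (+55), z up.
- rack_sound2_mid (a point): Sound rack, blue-grey (colour is no fault), stays where it is: upright handle tab with yellow grip edge, 8 to 10 thick (x), 16 to 20 wide, 19 high on top, its middle at x = -50. 110 long (own x) x 24 wide over the 7 high foot; body 20 wide, 42 high, five wells open on top; 100 to 180 g. Point: body's middle, 21 above the foot's underside; x from the handle end (-55) to the flat plain rear end (+55), z up.
- rack_sound3_mid (a point): Sound rack, dark grey, stays where it is: upright handle tab with yellow grip edge, 8 to 10 thick (x), 16 to 20 wide, 19 high on top, its middle at x = -50. 110 long (own x) x 24 wide over the 7 high foot; body 20 wide, 42 high, five wells open on top; 100 to 180 g. Point: body's middle, 21 above the foot's underside; x from the handle end (-55) to the flat plain rear end (+55), z up.
- rack_sound4_mid (a point): Sound rack, dark grey, stays where it is: upright handle tab with yellow grip edge, 8 to 10 thick (x), 16 to 20 wide, 19 high on top, its middle at x = -50. 110 long (own x) x 24 wide over the 7 high foot; body 20 wide, 42 high, five wells open on top; 100 to 180 g. Point: body's middle, 21 above the foot's underside; x from the handle end (-55) to the flat plain rear end (+55), z up.
- sampler: Bench-top rack sampler, fixed plate 340 (x) x 200 (y), deck 14 above the bench; front to rear: apron, six lanes, crossfeed track, housing. Origin on the bench under the plate, 140 mm behind its front edge; +x to its rear, away from the robot. The six racks stand on the deck in the lanes, handle ends to the front, rear ends 0 to 12 mm short of the crossfeed track.
- apron (a point): Middle of the sampler's apron, at deck height: flat and without walls, sampler x from -140 to -35 mm, 200 mm wide. A rack can be drawn out on to it. Axes as the sampler's.
- lanes (a point): Middle of the sampler's six lanes, at deck height. Lanes run along sampler x from -35 to +77 mm, at sampler y = -77.5, -46.5, -15.5, 15.5, 46.5, 77.5; rails between are 5 wide, 8 high above the deck; 26 mm free between rails, open at both ends. Rack bodies are 11 mm apart, too close for a finger; a rack slides along its lane with a push of 1 to 2 N. Axes as the sampler's.
- track (a point): Middle of the sampler's crossfeed track behind the lanes, at deck height: empty flat channel, sampler x from +77 to +132 mm, 186 mm long in y, room for closed fingertips behind a rack's rear end. Its end walls are 12 high, the housing behind it 36 high above the deck. Axes as the sampler's.
- reject_tray: Red plastic open tray, fixed, outer 158 (x) x 178 (y) x 32 high, walls 4, floor 4 thick, inside 150 x 170 mm. Origin: centre of its underside, on the bench. Left or right of the sampler. Takes two racks side by side, their length along its own x.
- tube_stand: Wire stand with capped sample tubes, fixed, 124 (x) x 144 (y), 100 mm high; on the other side of the sampler from the tray. Origin: centre of its underside. Not part of the job.
- wash_bottle: White bottle with blue cap, diameter 60, 150 high, loose, leave alone. Origin: centre of its underside.
- cap_green: Loose green screw cap, diameter 24, 14 high, leave alone. Origin: centre of its underside.
- cap_red: Loose red screw cap, diameter 24, 14 high, leave alone. Origin: centre of its underside.
- marker: Loose white and blue marker, 130 (own x) x 13 x 13 mm, leave alone. Origin: centre of its underside.
Things that resemble listed ones, but are neither listed nor needed, are in the scene too. Leave any green look-alike of the part that bears rack_snapped_mid alone.

How it is judged:
By the outcome, as a careful person would: the job done as asked, in the order asked, and still so for the second after the job is handed in, with the robot touching nothing.
It also fails if it takes over 69 s, if anything falls off the work surface, if the arm or the gripper's body presses on something with over 40 N, if the wrist force passes 120 N, or if a joint passes its speed limit or range.

### The arm

A 6-joint arm with a two-finger parallel gripper is mounted at the origin on the work surface. World frame = base frame: x ahead of the robot, y to its left, z up, the work surface at z = 0. Lengths are in m, angles in rad, forces in N, time in s.
With the tool pointing down it reaches from about 0.35 to 0.975 m from the base axis. Payload 4.9 kg.
Tool frame: the origin (TCP) lies at the very end of the fingers, on their centre line; the grasp point (between the pads) lies manip.grip_point_offset behind it (manip.grip_point_offset is the distance from the TCP to the grasp point, in m); z points along the fingers, y is the direction in which the jaws open and shut (so a half turn about z gives the same grasp; the last joint's range is limited). The gripper opens to 85 mm and grips with 20 to 120 N. Pads are 22 mm wide; open, the fingers measure 114 mm over their backs; the gripper's body (76 mm by 85 mm) begins 54 mm behind the grasp point. The pads swing forward as they close: fully open they stand 13 mm farther back than shut.
Start: joints at [-1.397, 0.053, 1.613, -0, 1.476, -0.119], TCP at [0.18, -0.598, 0.231] pointing down, gripper open.
Joint ranges: [-3.01, 3.01], [-1.01, 2.22], [0.06, 2.58], [-1.02, 4.17], [0.09, 2.62], [-3.14, 3.14]. Speed limits (rad/s): [2.57, 2.57, 3.14, 3.14, 3.14, 3.14].

### API

Orientations are given as a unit quaternion [w, x, y, z].
In Python, from plant import status, grab_frame, camera_params, ticket, boxes_of, outline_of, manip gives the robot as it stands. The module is installed in compiled form; this text tells all that it offers.
- The arm moves only by the tool play_rows, never from a script. Its argument "deltas" is a list of rows, each a list of 2 entries, a list of its own where there are three numbers: the shift along the world's x, y, z in m, then the turn about the world's z in rad. A call has 1 to 5 rows; each row is the pose to reach, as a shift and turn from the pose commanded when the call began; what a row does not reach only later rows make up. A row lasts 1/8 s, in which the tool goes at most 62.5 mm and 10.7 degrees, less where a joint would pass 70% of its speed; a pose out of reach is approached as far as the arm can. A call with a gripper value outside its range is refused whole. "grip" is the opening, from -1 (shut) to 1 (fully open), set as the call begins (left out, the last holds). The fingers move at their own pace and stop on an object; the grip force is fixed at half the most. Time passes only in rows, so rows that repeat a pose let the fingers close. It gives the time, the measured TCP pose, the force and the opening at its end, in the units of the state.
- status.state(): the state, without advancing time (a new reading comes with each control period).
- grab_frame(name): name is "side" or "top"; returns (picture, depth): 384x512x3 uint8, blue, green, red; 384x512 float32, m along the optical axis (not along the pixel's ray), 0 where there is no reading.
- camera_params(name): a dict with "mtx" (3x3 intrinsics, pixels), "world_from_camera" (4x4, takes a point from camera to world coordinates). Camera axes: x right, y up, looking along -z (the intrinsics and any distortion apply to the point x, -y, -z); pixel columns grow to the right and rows downward; lengths in m; the calibration is good to about 2 mm. A picture is of the moment at which its call begins. camera_params takes no time and is no camera call.
- ticket.job_done(): hands the job in, once; it reports no verdict.
Trained networks look in the newest picture that a camera, given by its name, has taken for a name from the list of things; names that differ only in an ending like _2 or _b are one class to them, and where a whole thing is asked for, a point or a joint stands for the part that bears it (a point fixed in the world has none). Each returns a list of dicts, best first, with "confidence" (0 to 1); they miss things now and then, are a little off and sometimes report something else, mostly with a low value. They report only what shows in the picture. A call takes as long as a camera call. They do not tell look-alikes from the thing itself.
- boxes_of(camera, name): "box" ([left, top, right, bottom] in pixels, round what is visible of it).
- outline_of(camera, name): "region" (384x512 bool, what is visible of it) and "box" ([left, top, right, bottom] in pixels, round what is visible of it).
The state is a dict: "time": time; "joint_pos": joint angles; "joint_vel": joint speeds; "joint_efforts": joint torques, N m; "tool_pos": TCP position; "tool_rot": TCP orientation; "contact_force": force on the tool from outside, world axes, zero at the start; "ft_torque": the same for the moment, N m; "gripper_width": opening from 0.0 (shut) to 1.0 (fully open).
Only numpy, scipy, OpenCV 4.12 (cv2) and the standard library are available. Lean on these libraries where they do the work, as an engineer would, in place of code of your own. Each camera call takes 0.05 s, during which the arm holds its last target.

## Working session

There is one attempt and no reset: what is moved stays moved. The work goes in short steps, Python scripts to look and compute and a tool call to move; the robot and the scene stay as the last step left them, time stands still between calls to the robot, and variables do not carry over. Pictures are saved under pics/ and viewed, and the job is handed in when it is done.

Besides the shell and the picture viewer there is one more tool, called after "Call:" as name(argument=value, ...) on one line, values as JSON. play_rows: Moves the arm, as the interface text tells. Its arguments: {"type":"object","properties":{"deltas":{"type":"array"},"grip":{"type":"number"}},"required":["deltas"]}

```bash
ls; mkdir -p pics; cat > h.py <<'E'
import numpy as np,cv2
from plant import status, grab_frame, camera_params, ticket, boxes_of, outline_of, manip
def pts(name,depth):
    P=camera_params(name);K=np.array(P["mtx"]);T=np.array(P["world_from_camera"])
    v,u=np.mgrid[0:384,0:512]
    x=(u-K[0,2])/K[0,0]*depth;y=(v-K[1,2])/K[1,1]*depth
    c=np.stack([x,-y,-depth,np.ones_like(depth)],-1)
    w=(c@T.T)[...,:3]; w[depth==0]=np.nan
    return w
E
python3 - <<'E'
from h import *
s=status.state();print(s);print(manip.grip_point_offset)
for n in("side","top"):
    im,d=grab_frame(n);cv2.imwrite(f"pics/{n}0.png",im);np.save(f"{n}0.npy",d)
    print(n,camera_params(n),(d==0).mean())
E
```

```text
pics
{'time': 0.0, 'joint_pos': array([-1.39701454e+00,  5.33648976e-02,  1.61431045e+00, -2.59472097e-06,
        1.47602083e+00, -1.19031535e-01]), 'joint_vel': array([-0.00170153, -0.00175913,  0.00068659, -0.00061819, -0.00086771,
       -0.00049019]), 'joint_efforts': array([-7.44645058e-04, -3.93681514e+01, -3.70180035e+01, -1.38186451e-04,
        7.00630015e-03, -5.98012520e-06]), 'tool_pos': array([ 0.1802744 , -0.59777209,  0.23004822]), 'tool_rot': array([-1.05133253e-03,  9.89301110e-01,  1.45884229e-01, -3.00794453e-05]), 'contact_force': array([0.77081371, 1.05723259, 0.27973955]), 'ft_torque': array([ 0.05618859, -0.02240521,  0.03305561]), 'gripper_width': 1.0016703060006615}
0.0187
side {'mtx': array([[411.1597635 ,   0.        , 256.62770225],
       [  0.        , 411.1597635 , 191.54833974],
       [  0.        ,   0.        ,   1.        ]]), 'world_from_camera': array([[-0.87531941,  0.25441669, -0.41120321,  0.02653851],
       [-0.48339702, -0.48145565,  0.73111407,  0.90147069],
       [-0.01196849,  0.83873274,  0.54441174,  0.6830273 ],
       [ 0.        ,  0.        ,  0.        ,  1.        ]])} 0.003926595052083333
top {'mtx': array([[366.0363579,   0.       , 253.1196482],
       [  0.       , 366.0363579, 193.6376201],
       [  0.       ,   0.       ,   1.       ]]), 'world_from_camera': array([[-0.10172654,  0.96975283, -0.22188098,  0.30363174],
       [-0.99480605, -0.09996017,  0.01920631,  0.03899422],
       [-0.00355389,  0.22268234,  0.97488458,  1.06351965],
       [ 0.        ,  0.        ,  0.        ,  1.        ]])} 0.0038401285807291665
```

View pics/side0.png

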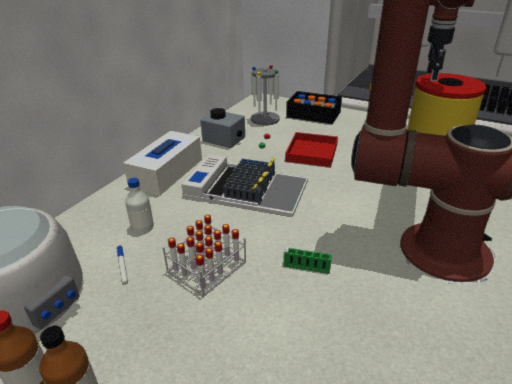

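View pics/top0.png

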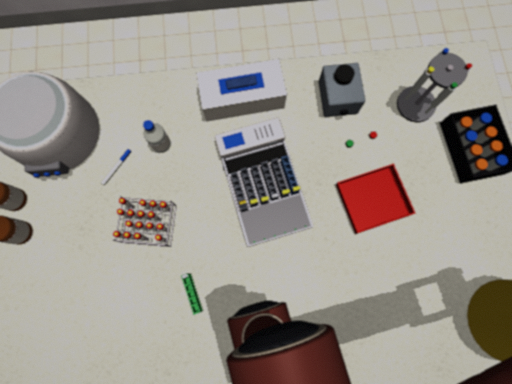

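The top view shows the sampler at about (265,180) and the red tray at (375,198). The tube stand is on the left, and a green look-alike rack sits at (192,293). Next I'll take close crops.

```bash
python3 - <<'E'
from h import *
t=cv2.imread("pics/top0.png");s=cv2.imread("pics/side0.png")
cv2.imwrite("pics/c1.png",cv2.resize(t[115:245,210:320],None,fx=4.6,fy=4.6,interpolation=cv2.INTER_CUBIC))
cv2.imwrite("pics/c2.png",cv2.resize(s[145:215,180:310],None,fx=6,fy=6,interpolation=cv2.INTER_CUBIC))
E
```

```text
(no output)
```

View pics/c1.png

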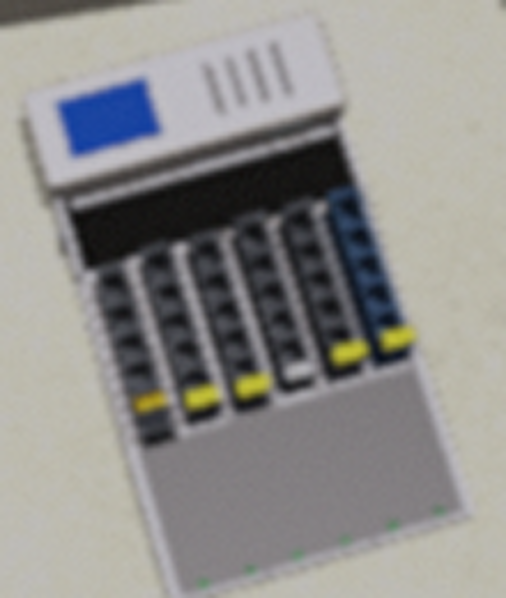

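View pics/c2.png

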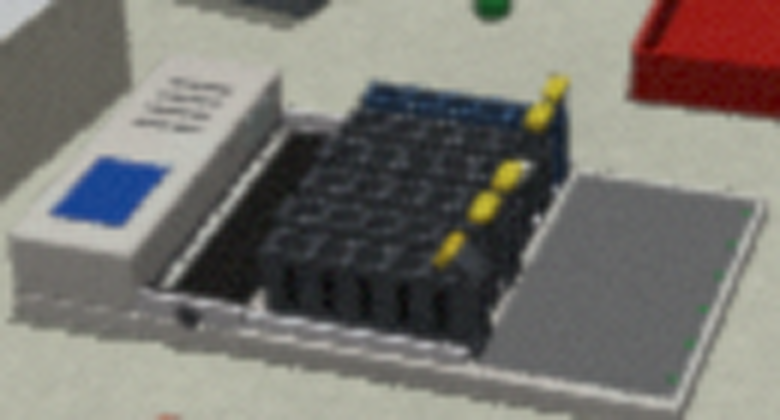

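Candidates from left to right in the top view, by handle pixel:

| Rack | Pixel | Handle | Verdict |
|---|---|---|---|
| 1 | (243,203) | orange-ish tab set back over the first well, bare front | bent |
| 2 | (253,201) | upright yellow | sound |
| 3 | (264,199) | upright yellow | sound |
| 4 | (275,196) | white stump | snapped |
| 5 | (286,191) | upright yellow | sound |
| 6 | (296,188) | blue-grey, upright yellow | sound |

The green rack at (192,293) is a decoy. So the bent rack is in lane y=+77.5 and the snapped rack is in lane y=-15.5. I'll measure them next.

```bash
python3 - <<'E'
from h import *
out={}
for n in("top","side"):
    im=cv2.imread(f"pics/{n}0.png");w=pts(n,np.load(f"{n}0.npy"))
    for name in("sampler","reject_tray","rack_snapped_mid"):
        r=outline_of(n,name)
        print(n,name,[(round(q["confidence"],2),np.round(q["box"]).tolist()) for q in r[:8]])
        if name=="rack_snapped_mid": continue
        m=r[0]["region"].astype(bool)&np.isfinite(w[...,2])
        p=w[m]; print(" z pct",np.round(np.percentile(p[:,2],[1,5,25,50,75,95,99]),4))
        rect=cv2.minAreaRect((p[:,:2]*1000).astype(np.float32));print(" rect",rect,np.round(cv2.boxPoints(rect)).tolist())
    # bench height
    m=np.abs(w[...,2])<.006; 
    print(n,"bench z",np.nanmedian(w[...,2][m]))
    np.save(f"w_{n}.npy",w)
E
```

```text
top sampler [(0.95, [215.0, 118.0, 314.0, 246.0])]
 z pct [0.001  0.0119 0.0144 0.0165 0.0478 0.0527 0.0546]
 rect ((587.9971923828125, -17.485000610351562), (363.31512451171875, 213.8817901611328), 10.489216804504395) [[390.0, 55.0], [429.0, -156.0], [786.0, -90.0], [747.0, 121.0]]
top reject_tray [(0.74, [340.0, 163.0, 414.0, 233.0])]
 z pct [0.0005 0.0019 0.0039 0.0054 0.0075 0.0323 0.0348]
 rect ((495.3428955078125, -332.47979736328125), (164.29803466796875, 180.98663330078125), 12.86864185333252) [[395.0, -263.0], [435.0, -439.0], [596.0, -402.0], [555.0, -226.0]]
top rack_snapped_mid [(0.89, [258.0, 162.0, 280.0, 200.0]), (0.61, [182.0, 275.0, 203.0, 311.0])]
top bench z 0.0007365188552044266
side sampler [(0.91, [181.0, 157.0, 304.0, 215.0])]
 z pct [0.0026 0.0073 0.0135 0.0152 0.0347 0.0508 0.0524]
 rect ((579.1243286132812, -35.061065673828125), (336.0523376464844, 251.93919372558594), 10.772773742675781) [[391.0, 57.0], [438.0, -190.0], [768.0, -127.0], [721.0, 120.0]]
side reject_tray [(0.52, [227.0, 174.0, 265.0, 193.0])]
 z pct [0.0406 0.0485 0.0518 0.0545 0.0568 0.0733 0.0755]
 rect ((554.5921630859375, 19.697402954101562), (66.54435729980469, 113.90336608886719), 88.93606567382812) [[497.0, -13.0], [611.0, -15.0], [612.0, 52.0], [498.0, 54.0]]
side rack_snapped_mid [(0.87, [286.0, 248.0, 332.0, 271.0]), (0.55, [233.0, 167.0, 260.0, 177.0])]
side bench z -0.00015930280023146448
```

```bash
cat >> h.py <<'E'
def project(name,X):
    P=camera_params(name);K=np.array(P["mtx"]);T=np.linalg.inv(np.array(P["world_from_camera"]))
    c=X@T[:3,:3].T+T[:3,3]; c=c*[1,-1,-1]
    return np.stack([K[0,0]*c[:,0]/c[:,2]+K[0,2],K[1,1]*c[:,1]/c[:,2]+K[1,2]],-1)
def ortho(name,im,z,o,yaw,x0,x1,y0,y1,s):
    # image: up = +x local, left = +y local ; s px per m
    W=int((y1-y0)*s);H=int((x1-x0)*s)
    loc=np.array([[x1,y1],[x1,y0],[x0,y0],[x0,y1]])
    R=np.array([[np.cos(yaw),-np.sin(yaw)],[np.sin(yaw),np.cos(yaw)]])
    wd=loc@R.T+np.array(o); uv=project(name,np.c_[wd,np.full(4,z)])
    Hm=cv2.getPerspectiveTransform(uv.astype(np.float32),np.array([[0,0],[W,0],[W,H],[0,H]],np.float32))
    return cv2.warpPerspective(im,Hm,(W,H),flags=cv2.INTER_CUBIC)
E
python3 - <<'E'
from h import *
a=[]
for n in("top","side"):
    im=cv2.imread(f"pics/{n}0.png")
    for z in(.014,.056):
        o=ortho(n,im,z,(.55,-.03),0.183,-.2,.22,-.14,.14,1400)
        for k in range(0,420,20):
            cv2.line(o,(0,int(k*1.4)),(6 if k%100 else 20,int(k*1.4)),(0,255,255),1)
        for k in range(0,280,20): cv2.line(o,(int(k*1.4),0),(int(k*1.4),6),(0,255,255),1)
        a.append(o)
cv2.imwrite("pics/o1.png",np.hstack(a[:2]));cv2.imwrite("pics/o2.png",np.hstack(a[2:]))
print(a[0].shape)
E
```

```text
(588, 392, 3)
```

View pics/o1.png

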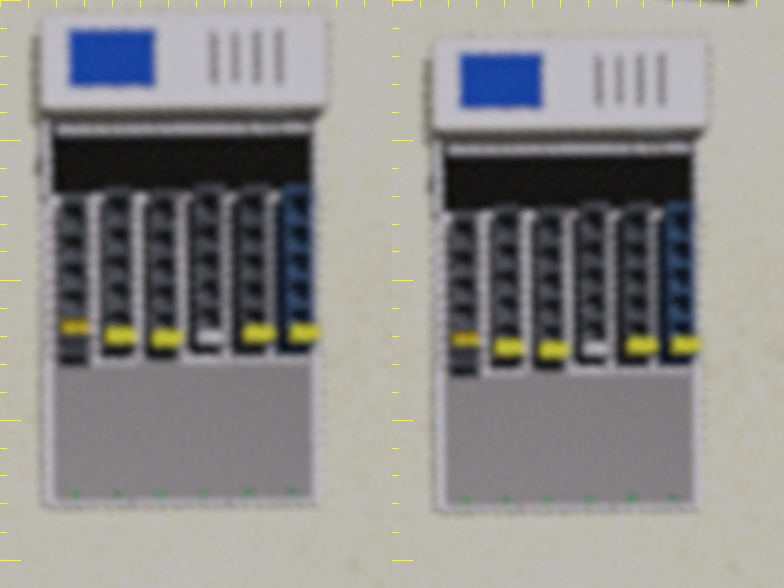

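View pics/o2.png

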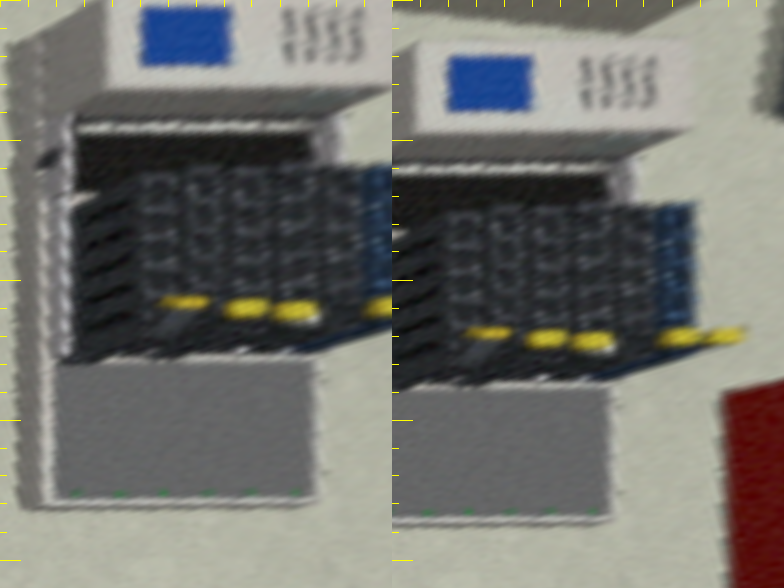

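```bash
python3 - <<'E'
from h import *
def sub(g,i0,i1,sign=0):
    d=np.gradient(cv2.GaussianBlur(g.reshape(-1,1).astype(float),(1,9),2).ravel()) 
    seg=d[i0:i1]; k=i0+(np.argmax(np.abs(seg)))
    if 0<k<len(d)-1:
        a,b,c=np.abs(d[k-1:k+2]); k=k+.5*(a-c)/(a-2*b+c+1e-9)
    return k
S=2000
for n in("top","side"):
    im=cv2.imread(f"pics/{n}0.png")
    o=ortho(n,im,.014,(.55,-.03),0.183,-.2,.22,-.14,.14,S).astype(float)
    sat=o.max(2)-o.min(2); g=o.mean(2)
    X=lambda r:.22-r/S; Y=lambda c:.14-c/S
    # apron inner grey edges: left/right and front
    rows=[540,580,620,660]; L=[sub(o[r-15:r+15].mean(0).mean(1),50,100) for r in rows];R=[sub(o[r-15:r+15].mean(0).mean(1),410,470) for r in rows]
    cols=[110,180,250,320,390];F=[sub(o[:,c-15:c+15].mean(1).mean(1),670,740) for c in cols]
    print(n,"L",np.round(Y(np.array(L))*1000,1),"R",np.round(Y(np.array(R))*1000,1),"F",np.round(X(np.array(F))*1000,1))
    cv2.imwrite(f"pics/of_{n}.png",o[480:780,40:500].astype(np.uint8))
E
```

```text
top L [102.1 101.9 101.7 101.7] R [-82.2 -82.5 -82.3 -82.9] F [-136.1 -135.8 -135.1 -135.  -134.8]
side L [102.6 110.7 102.1 102.5] R [-83.2 -84.2 -83.8 -84.4] F [-136.2 -135.9 -135.5 -135.1 -134.7]
```

View pics/of_top.png

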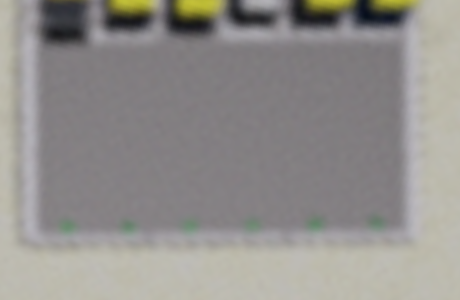

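```bash
cat >> h.py <<'E'
SO=(.5476,-.0200);SY=.192
def s2w(x,y,o=SO,yaw=SY):
    return np.array([o[0]+np.cos(yaw)*x-np.sin(yaw)*y,o[1]+np.sin(yaw)*x+np.cos(yaw)*y])
E
python3 - <<'E'
from h import *
S=2000
a=[]
for n in("top","side"):
    im=cv2.imread(f"pics/{n}0.png")
    for z,x0 in((.014,-.15),(.056,-.15)):
        o=ortho(n,im,z,SO,SY,-.15,.15,-.11,.11,1250)
        for y in(-77.5,-46.5,-15.5,15.5,46.5,77.5):
            c=int((110-y)*1.25);cv2.line(o,(c,0),(c,375),(0,255,255),1) if z>.02 else 0
        for x in(77,-35,-140):
            cv2.line(o,(0,int((150-x)*1.25)),(400,int((150-x)*1.25)),(0,0,255),1)
        if z<.02:
            for y in (-100,100):c=int((110-y)*1.25);cv2.line(o,(c,0),(c,375),(0,255,255),1)
        a.append(o)
cv2.imwrite("pics/o3.png",np.hstack(a[:2]));cv2.imwrite("pics/o4.png",np.hstack(a[2:]))
# depth heights in sampler frame
for n in("top","side"):
    w=np.load(f"w_{n}.npy");d=w[...,:2]-SO;R=np.array([[np.cos(SY),-np.sin(SY)],[np.sin(SY),np.cos(SY)]]);l=d@R
    def h(x0,x1,y0,y1): 
        m=(l[...,0]>x0)&(l[...,0]<x1)&(l[...,1]>y0)&(l[...,1]<y1);return np.round(np.nanpercentile(w[...,2][m],[10,50,90]),4),m.sum()
    print(n,"apron",h(-.12,-.06,-.08,.08),"track",h(.09,.12,-.06,.06),"snap top",h(-.03,.065,-.022,-.010),"bent top",h(-.01,.06,.07,.085),"benchL",h(-.1,.05,.14,.17))
    # tray
im=cv2.imread("pics/top0.png")
for n in("top","side"):
    w=np.load(f"w_{n}.npy");im=cv2.imread(f"pics/{n}0.png").astype(int)
    m=(im[...,2]>90)&(im[...,1]<50)&(im[...,0]<60)&(w[...,1]<-.2)&(w[...,1]>-.47)&(w[...,0]>.35)&(w[...,0]<.63)
    p=w[m];rim=p[p[:,2]>.027]
    print(n,m.sum(),len(rim),np.percentile(p[:,2],[5,50,95]),cv2.minAreaRect((p[:,:2]*1000).astype(np.float32)),cv2.minAreaRect((rim[:,:2]*1000).astype(np.float32)))
E
```

```text
top apron (array([0.0126, 0.015 , 0.0177]), np.int64(1137)) track (array([0.0126, 0.0152, 0.0176]), np.int64(379)) snap top (array([0.0211, 0.0456, 0.0584]), np.int64(110)) bent top (array([0.0209, 0.0445, 0.0578]), np.int64(108)) benchL (array([-0.002 ,  0.0004,  0.0028]), np.int64(511))
side apron (array([0.0127, 0.0144, 0.0161]), np.int64(591)) track (array([0.0128, 0.0143, 0.0161]), np.int64(143)) snap top (array([0.0508, 0.0551, 0.0569]), np.int64(35)) bent top (array([0.0254, 0.0518, 0.0565]), np.int64(75)) benchL (array([-0.0019,  0.    ,  0.0016]), np.int64(359))
top 2964 186 [0.00175041 0.00505442 0.02939037] ((491.36810302734375, -331.1896667480469), (152.1459503173828, 176.8194122314453), 12.815994262695312) ((491.2796325683594, -330.8150939941406), (152.01654052734375, 176.22389221191406), 12.738571166992188)
side 818 144 [0.00191619 0.00472688 0.03204725] ((491.7933654785156, -329.796142578125), (155.71371459960938, 190.41688537597656), 12.81641960144043) ((491.3183288574219, -328.18316650390625), (155.18653869628906, 187.34466552734375), 12.4442138671875)
```

View pics/o3.png

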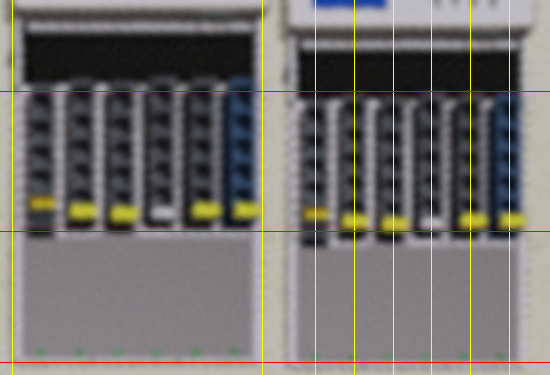

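View pics/o4.png

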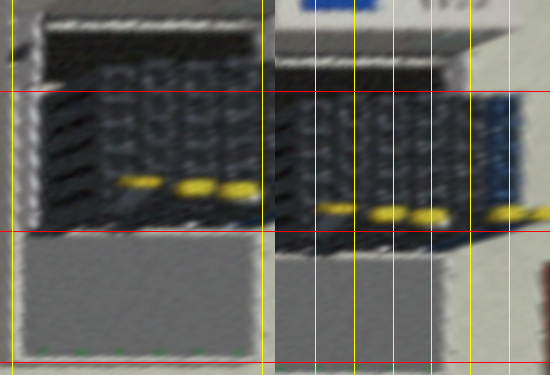

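```bash
cat >> h.py <<'E'
TO=(.4915,-.330);TY=.2235
def dl(x,y,z,phi):
    s=status.state();q=s["tool_rot"];p=s["tool_pos"]
    cur=2*np.arctan2(q[2],q[1]); d=(phi-cur+np.pi)%(2*np.pi)-np.pi
    return np.round([x-p[0],y-p[1],z-p[2],d],4), np.round(p,4),round(cur,4)
E
python3 - <<'E'
from h import *
for n,l,r in(("snap",-.0155,.072),("bent",.0775,.069)):
    print(n,"track",s2w(.103,l),"end",s2w(-.02,l), "grasp",s2w(-.085,l))
print("tray slots",s2w(0,.042,TO,TY),s2w(0,-.042,TO,TY))
x,y=s2w(.103,-.0155);print(dl(x,y,.20,SY+np.pi/2))
E
```

```text
snap track [ 0.65166508 -0.01556046] end [ 0.53092526 -0.03903163] grasp [ 0.46711966 -0.0514351 ]
bent track [0.63391858 0.07573062] end [0.51317876 0.05225945] grasp [0.44937317 0.03985599]
tray slots [ 0.48219096 -0.28904464] [ 0.50080904 -0.37095536]
(array([ 0.4713,  0.5828, -0.0311,  1.47  ]), array([ 0.1804, -0.5983,  0.2311]), np.float64(0.2928))
```

Call:
play_rows(deltas=[[[0.04,0.05,0],0.18],[[0.08,0.1,0],0.36],[[0.12,0.148,0],0.54],[[0.16,0.198,0],0.72],[[0.2,0.247,0],0.9]], grip=-1)

```text
time: 1.02
tool_pos: [0.378, -0.3539, 0.2316]
tool_rot: [0.0, 0.826, 0.564, 0.0]
contact_force: [1.2, -0.2, 0.2]
gripper_width: 0.0
```

```bash
python3 - <<'E'
from h import *
x,y=s2w(.103,-.0155);print(status.state()['time'],dl(x,y,.20,SY+np.pi/2))
E
```

```text
1.025 (array([ 0.2736,  0.3383, -0.0316,  0.5645]), array([ 0.378 , -0.3539,  0.2316]), np.float64(1.1983))
```

Call:
play_rows(deltas=[[[0.04,0.049,0],0.15],[[0.08,0.098,0],0.3],[[0.12,0.148,-0.01],0.45],[[0.16,0.197,-0.02],0.56],[[0.2,0.247,-0.03],0.56]])

```text
time: 1.65
tool_pos: [0.5735, -0.1127, 0.2026]
tool_rot: [0.001, 0.64, 0.769, 0.0]
contact_force: [0.6, -0.7, 0.4]
gripper_width: 0.001
```

```bash
python3 - <<'E'
from h import *
x,y=s2w(.103,-.0155);print(status.state()['time'],dl(x,y,.12,SY+np.pi/2))
E
```

```text
1.65 (array([ 0.0782,  0.0971, -0.0826,  0.0092]), array([ 0.5735, -0.1127,  0.2026]), np.float64(1.7536))
```

Call:
play_rows(deltas=[[[0.037,0.045,-0.02],0],[[0.071,0.088,-0.06],0],[[0.071,0.088,-0.08],0],[[0.071,0.088,-0.08],0],[[0.071,0.088,-0.08],0]])

```text
time: 2.28
tool_pos: [0.6436, -0.0276, 0.1238]
tool_rot: [0.001, 0.64, 0.768, 0.0]
contact_force: [-1.3, -0.8, 0.1]
gripper_width: -0.0
```

```bash
python3 - <<'E'
from h import *
x,y=s2w(.103,-.0155);print(status.state()['time'],dl(x,y,.026,SY+np.pi/2))
for n in("side","top"):
    im,d=grab_frame(n);np.save(f"{n}1.npy",d)
    c=im[100:260,150:350] if n=="side" else im[90:250,190:340]
    cv2.imwrite(f"pics/{n}1.png",cv2.resize(c,None,fx=3.6,fy=3.6,interpolation=cv2.INTER_CUBIC))
E
```

```text
2.275 (array([ 0.0081,  0.012 , -0.0978,  0.0113]), array([ 0.6436, -0.0276,  0.1238]), np.float64(1.7515))
```

View pics/side1.png

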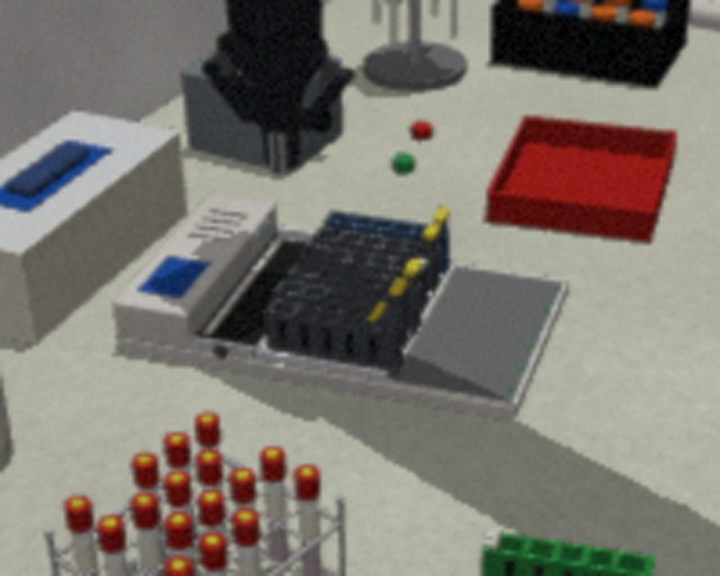

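View pics/top1.png

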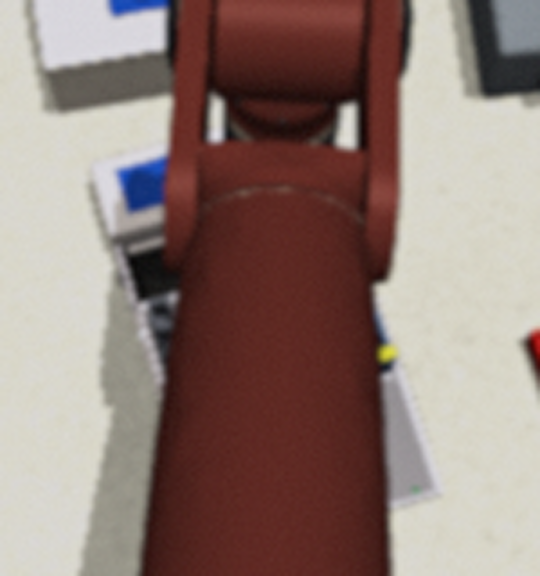

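Call:
play_rows(deltas=[[[0.008,0.012,0],0.011],[[0.008,0.012,-0.03],0.011],[[0.008,0.012,-0.06],0.011],[[0.008,0.012,-0.085],0.011],[[0.008,0.012,-0.094],0.011]])

```text
time: 3.0
tool_pos: [0.6507, -0.014, 0.0272]
tool_rot: [-0.001, 0.636, 0.772, -0.0]
contact_force: [0.1, 0.3, 0.4]
gripper_width: 0.002
```

```bash
python3 - <<'E'
from h import *
x,y=s2w(.103,-.0155);print(status.state()['time'],dl(x,y,.030,SY+np.pi/2))
for n in("side",):
    im,d=grab_frame(n);np.save(f"{n}1.npy",d)
    c=im[130:220,170:310]
    cv2.imwrite(f"pics/{n}2.png",cv2.resize(c,None,fx=5.5,fy=5.5,interpolation=cv2.INTER_CUBIC))
E
```

```text
3.0 (array([ 0.001 , -0.0016,  0.0028, -0.0012]), array([ 0.6507, -0.014 ,  0.0272]), np.float64(1.764))
```

View pics/side2.png

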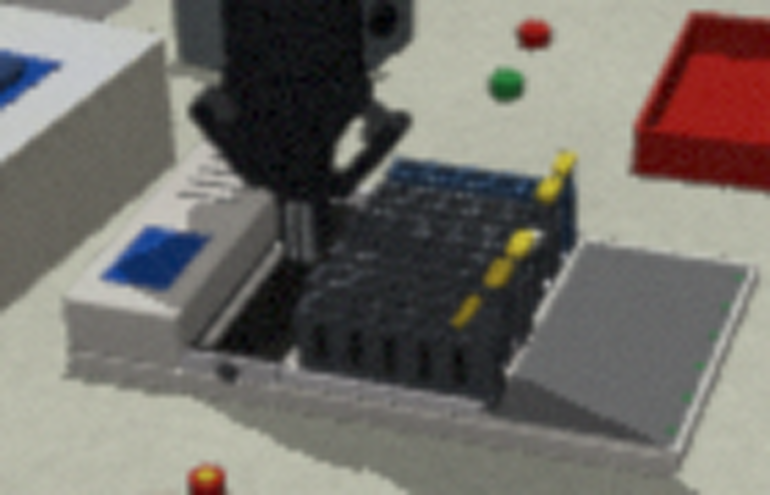

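Call:
play_rows(deltas=[[[0,-0.0016,0.002],0],[[-0.01,-0.0035,0.002],0],[[-0.02,-0.0054,0.002],0],[[-0.03,-0.0074,0.002],0],[[-0.04,-0.0093,0.002],0]])

```text
time: 3.68
tool_pos: [0.611, -0.0239, 0.0312]
tool_rot: [0.001, 0.636, 0.772, 0.0]
contact_force: [1.2, 0.6, 1.5]
gripper_width: 0.004
```

```bash
python3 - <<'E'
from h import *
x,y=s2w(-.015,-.0155);print(status.state()['time'],dl(x,y,.030,SY+np.pi/2))
for n in("side",):
    im,d=grab_frame(n);np.save(f"{n}1.npy",d)
    c=im[130:220,170:310]
    cv2.imwrite(f"pics/{n}3.png",cv2.resize(c,None,fx=5.5,fy=5.5,interpolation=cv2.INTER_CUBIC))
E
```

```text
3.675 (array([-0.0752, -0.0142, -0.0012, -0.0009]), array([ 0.611 , -0.0239,  0.0312]), np.float64(1.7636))
```

View pics/side3.png

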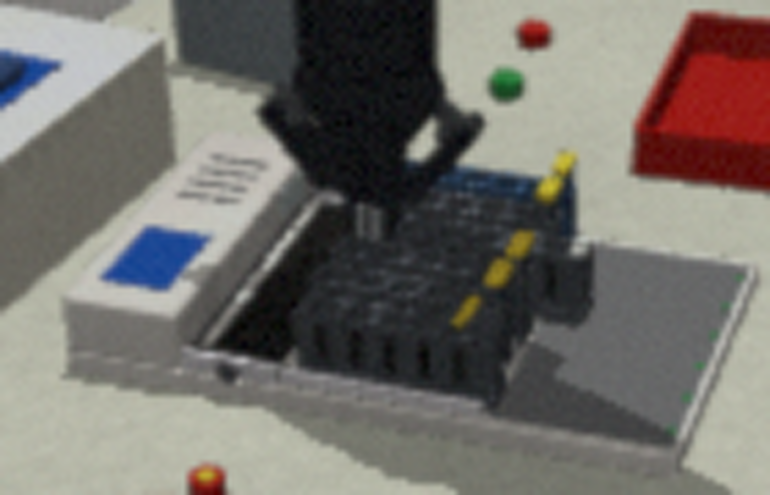

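The snapped rack is sliding out, its whitish stump showing at crop (575,245). The neighbouring racks haven't moved.

Call:
play_rows(deltas=[[[-0.015,-0.0029,-0.001],0],[[-0.03,-0.0057,-0.001],0],[[-0.045,-0.0086,-0.001],0],[[-0.06,-0.0115,-0.001],0],[[-0.074,-0.0141,-0.001],0]])

```text
time: 4.35
tool_pos: [0.5361, -0.038, 0.0293]
tool_rot: [-0.0, 0.636, 0.772, -0.0]
contact_force: [1.3, -0.6, 0.4]
gripper_width: 0.001
```

Call:
play_rows(deltas=[[[0,0,0],0]])

```text
time: 4.47
tool_pos: [0.5357, -0.0378, 0.029]
tool_rot: [-0.001, 0.636, 0.772, -0.0]
contact_force: [0.2, 0.6, 0.2]
gripper_width: 0.002
```

```bash
python3 - <<'E'
from h import *
x,y=s2w(-.015,-.0155);print(status.state()['time'],dl(x,y,.030,SY+np.pi/2))
for n in("side",):
    im,d=grab_frame(n);np.save(f"{n}1.npy",d)
    c=im[130:220,170:310]
    cv2.imwrite(f"pics/{n}4.png",cv2.resize(c,None,fx=5.5,fy=5.5,interpolation=cv2.INTER_CUBIC))
E
```

```text
4.475 (array([ 0.0002, -0.0002,  0.001 , -0.0005]), array([ 0.5357, -0.0378,  0.029 ]), np.float64(1.7633))
```

View pics/side4.png

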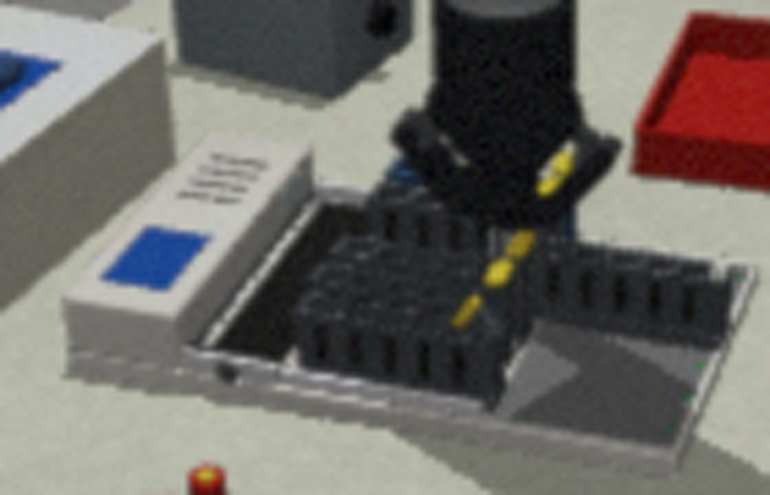

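The rack is now fully out on the apron, its handle end at crop (735,300). I'll lift clear, turn and open over it.

Call:
play_rows(deltas=[[[0.006,0.001,0.002],0],[[0.006,0.001,0.05],0],[[0.006,0.001,0.1],0],[[0.006,0.001,0.14],-0.17],[[-0.03,-0.006,0.14],-0.35]])

```text
time: 5.15
tool_pos: [0.5114, -0.0443, 0.1752]
tool_rot: [0.004, 0.762, 0.648, 0.003]
contact_force: [-0.8, 0.0, 1.3]
gripper_width: -0.003
```

Call:
play_rows(deltas=[[[-0.03,-0.006,0],-0.18],[[-0.03,-0.006,0],-0.36],[[-0.03,-0.006,0],-0.54],[[-0.03,-0.006,0],-0.72],[[-0.03,-0.006,0],-0.9]], grip=0.3)

```text
time: 5.78
tool_pos: [0.4779, -0.0496, 0.1697]
tool_rot: [-0.0, 0.968, 0.251, 0.0]
contact_force: [-0.8, 0.5, 0.4]
gripper_width: 0.648
```

```bash
python3 - <<'E'
from h import *
x,y=s2w(-.085,-.0155);print(status.state()['time'],dl(x,y,.12,SY))
for n in("side","top"):
    im,d=grab_frame(n);cv2.imwrite(f"pics/{n}_5.png",im)
    c=im[130:220,170:310] if n=="side" else im[110:250,210:330]
    cv2.imwrite(f"pics/{n}5.png",cv2.resize(c,None,fx=4.2,fy=4.2,interpolation=cv2.INTER_CUBIC))
E
```

```text
5.775 (array([-0.0107, -0.0018, -0.0497, -0.3162]), array([ 0.4779, -0.0496,  0.1697]), np.float64(0.5082))
```

View pics/side5.png

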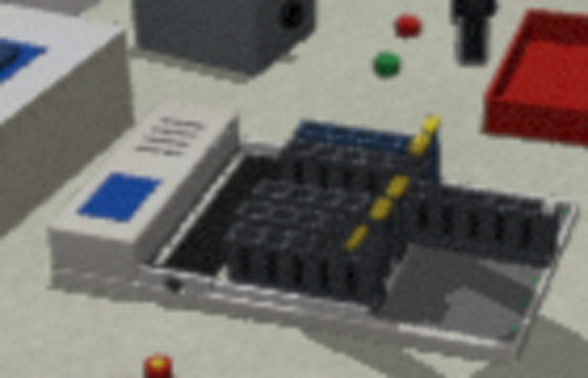

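View pics/top5.png

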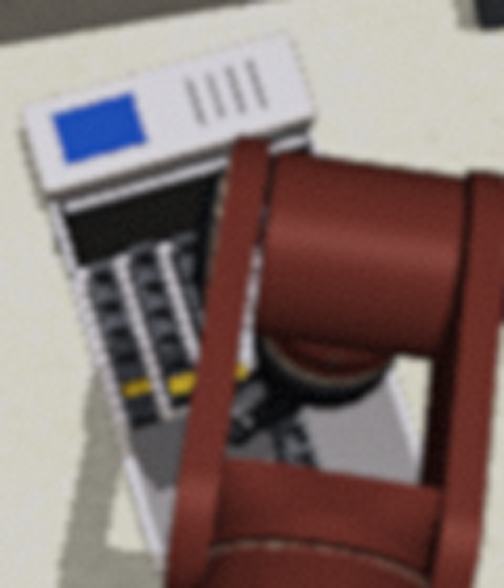

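```bash
python3 - <<'E'
from h import *
im=cv2.imread("pics/side_5.png")
a=[]
for z in(.0145,.056):
    o=ortho("side",im,z,SO,SY,-.17,.10,-.11,.11,1700)
    for y in(-25.5,-5.5):
        c=int((110-y)*1.7);cv2.line(o,(c,220),(c,459),(0,255,255),1)
    for x in(-30,-140): cv2.line(o,(0,int((100-x)*1.7)),(400,int((100-x)*1.7)),(0,0,255),1)
    a.append(o)
cv2.imwrite("pics/o5.png",np.hstack(a))
E
```

```text
(no output)
```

View pics/o5.png

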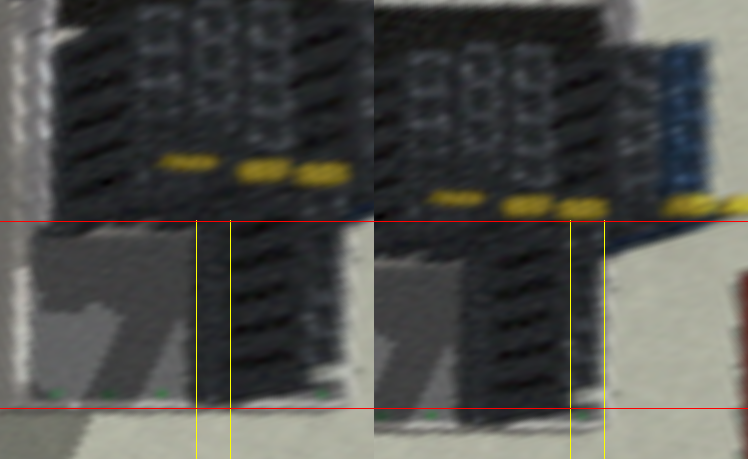

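Call:
play_rows(deltas=[[[-0.009,-0.0013,-0.01],-0.17],[[-0.009,-0.0013,-0.05],-0.316],[[-0.009,-0.0013,-0.08],-0.316],[[-0.009,-0.0013,-0.08],-0.316]])

```text
time: 6.38
tool_pos: [0.4664, -0.0504, 0.0869]
tool_rot: [-0.001, 0.995, 0.1, -0.003]
contact_force: [-1.0, -0.2, -0.4]
gripper_width: 0.65
```

```bash
python3 - <<'E'
from h import *
x,y=s2w(-.083,-.0152);print(status.state()['time'],dl(x,y,.0245,SY))
E
```

```text
6.375 (array([ 0.0026, -0.0003, -0.0624, -0.0085]), array([ 0.4664, -0.0504,  0.0869]), np.float64(0.2005))
```

Call:
play_rows(deltas=[[[0.0026,-0.0003,-0.02],-0.0085],[[0.0026,-0.0003,-0.04],-0.0085],[[0.0026,-0.0003,-0.055],-0.0085],[[0.0026,-0.0003,-0.062],-0.0085],[[0.0026,-0.0003,-0.062],-0.0085]])

```text
time: 7.0
tool_pos: [0.471, -0.0514, 0.0276]
tool_rot: [-0.0, 0.996, 0.095, -0.0]
contact_force: [0.5, -0.9, -0.1]
gripper_width: 0.655
```

```bash
python3 - <<'E'
from h import *
x,y=s2w(-.083,-.0152);s=status.state();print(s['time'],dl(x,y,.0245,SY),s['contact_force'])
im,d=grab_frame("side");c=im[130:220,170:310]
cv2.imwrite(f"pics/side6.png",cv2.resize(c,None,fx=5.5,fy=5.5,interpolation=cv2.INTER_CUBIC))
E
```

```text
7.0 (array([-0.002 ,  0.0007, -0.0031,  0.0023]), array([ 0.471 , -0.0514,  0.0276]), np.float64(0.1897)) [ 0.49484725 -0.91092138 -0.12311916]
```

View pics/side6.png

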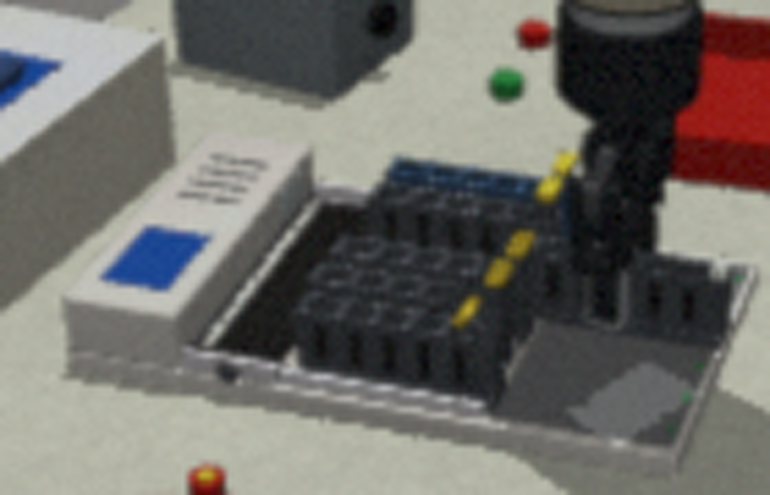

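Call:
play_rows(deltas=[[[-0.002,0.0007,-0.001],0],[[-0.002,0.0007,-0.001],0],[[-0.002,0.0007,-0.001],0],[[-0.002,0.0007,-0.001],0],[[-0.002,0.0007,-0.001],0]], grip=-1)

```text
time: 7.68
tool_pos: [0.4693, -0.051, 0.027]
tool_rot: [0.0, 0.996, 0.094, 0.0]
contact_force: [-1.1, -1.5, 4.5]
gripper_width: 0.229
```

Call:
play_rows(deltas=[[[0,0,0],0],[[0,0,0],0],[[0,0,0.01],0],[[0,0,0.02],0],[[0,0,0.03],0]])

```text
time: 8.3
tool_pos: [0.4687, -0.0503, 0.057]
tool_rot: [-0.0, 0.996, 0.095, -0.0]
contact_force: [0.4, 0.7, -0.6]
gripper_width: 0.224
```

```bash
python3 - <<'E'
from h import *
s=status.state();print(s)
im,d=grab_frame("side");c=im[130:220,170:310]
cv2.imwrite(f"pics/side7.png",cv2.resize(c,None,fx=5.5,fy=5.5,interpolation=cv2.INTER_CUBIC))
E
```

```text
{'time': 8.3, 'joint_pos': array([-2.65409043e-01, -1.41429226e-01,  2.10845005e+00,  6.60856371e-04,
        1.17511668e+00,  1.11564182e+00]), 'joint_vel': array([-0.00153544, -0.13429831, -0.04265717, -0.00183851,  0.16714246,
        0.00019079]), 'joint_efforts': array([-2.50680372e-02, -2.61155337e+01, -3.29283106e+01,  3.65991022e-03,
       -1.17739909e-01, -9.08917755e-04]), 'tool_pos': array([ 0.46866651, -0.05032477,  0.05697346]), 'tool_rot': array([-3.81330463e-04,  9.95514938e-01,  9.46035948e-02, -1.47459947e-04]), 'contact_force': array([ 0.37405899,  0.68475937, -0.5742969 ]), 'ft_torque': array([ 0.03611838, -0.02043448,  0.01844893]), 'gripper_width': 0.2241896961702726}
```

View pics/side7.png

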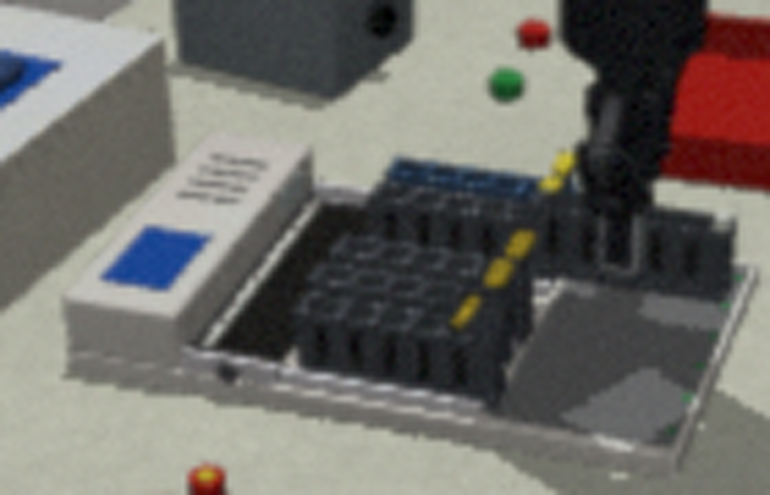

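Grasped with an opening of about 19 mm, and the rack hangs level. Now I'll carry it high over to the far slot of the tray.

Call:
play_rows(deltas=[[[0,0,0.05],0],[[0,0,0.1],0],[[0.004,-0.04,0.1],0.01],[[0.008,-0.09,0.1],0.02],[[0.012,-0.14,0.1],0.033]])

```text
time: 8.98
tool_pos: [0.481, -0.1918, 0.157]
tool_rot: [0.0, 0.994, 0.112, 0.001]
contact_force: [0.2, -1.1, -1.0]
gripper_width: 0.224
```

Call:
play_rows(deltas=[[[0.005,-0.05,0],0],[[0.01,-0.1,0],0],[[0.015,-0.15,0],0],[[0.02,-0.176,0],0],[[0.02,-0.176,0],0]])

```text
time: 9.6
tool_pos: [0.5008, -0.3681, 0.1564]
tool_rot: [-0.0, 0.994, 0.11, 0.0]
contact_force: [0.1, -0.1, -0.9]
gripper_width: 0.226
```

```bash
python3 - <<'E'
from h import *
x,y=s2w(0,-.042,TO,TY);s=status.state();print(s['time'],dl(x,y,.0165,TY),s['contact_force'],s['gripper_width'])
for n in("side","top"):
    im,d=grab_frame(n);cv2.imwrite(f"pics/{n}_8.png",im)
    c=im[90:220,220:380] if n=="side" else im[130:250,310:440]
    cv2.imwrite(f"pics/{n}8.png",cv2.resize(c,None,fx=4.2,fy=4.2,interpolation=cv2.INTER_CUBIC))
E
```

```text
9.6 (array([ 0.    , -0.0028, -0.1399,  0.0033]), array([ 0.5008, -0.3681,  0.1564]), np.float64(0.2202)) [ 0.0611316  -0.0895051  -0.94882326] 0.22640788658329197
```

View pics/side8.png

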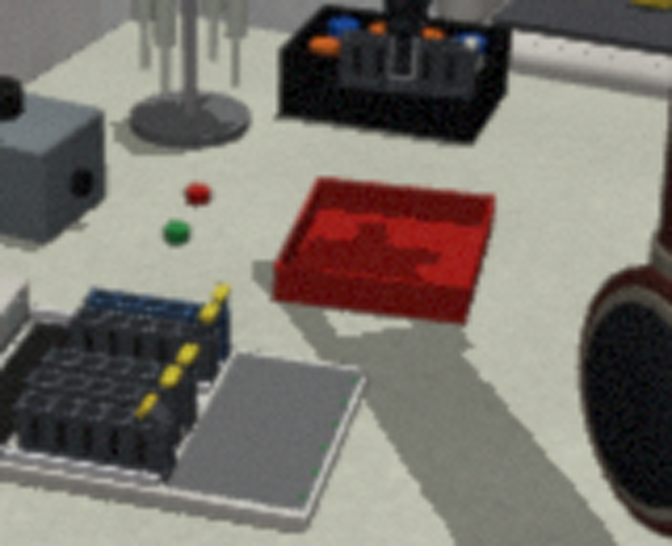

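View pics/top8.png

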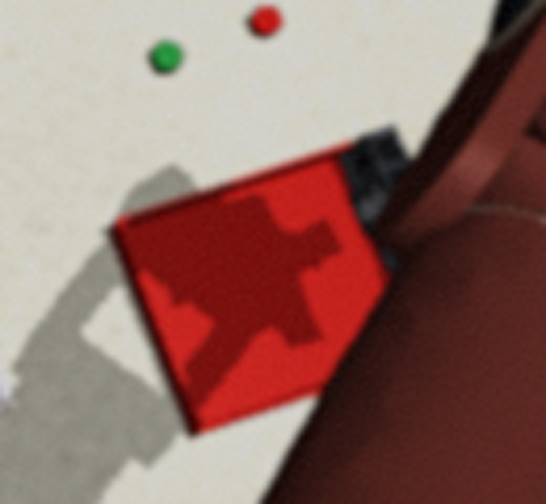

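Call:
play_rows(deltas=[[[0,-0.003,-0.04],0.003],[[0,-0.003,-0.08],0.003],[[0,-0.003,-0.11],0.003],[[0,-0.003,-0.125],0.003],[[0,-0.003,-0.13],0.003]])

```text
time: 10.32
tool_pos: [0.5008, -0.3687, 0.026]
tool_rot: [-0.0, 0.994, 0.113, -0.0]
contact_force: [-0.0, 0.2, -1.6]
gripper_width: 0.225
```

```bash
python3 - <<'E'
from h import *
x,y=s2w(0,-.042,TO,TY);s=status.state();print(s['time'],dl(x,y,.0165,TY),s['contact_force'],s['gripper_width'])
for n in("side",):
    im,d=grab_frame(n)
    c=im[110:220,240:380] 
    cv2.imwrite(f"pics/{n}9.png",cv2.resize(c,None,fx=5,fy=5,interpolation=cv2.INTER_CUBIC))
E
```

```text
10.325 (array([ 0.    , -0.0022, -0.0095, -0.0027]), array([ 0.5008, -0.3687,  0.026 ]), np.float64(0.2262)) [-0.02127978  0.22591814 -1.62383534] 0.22493768563801872
```

View pics/side9.png

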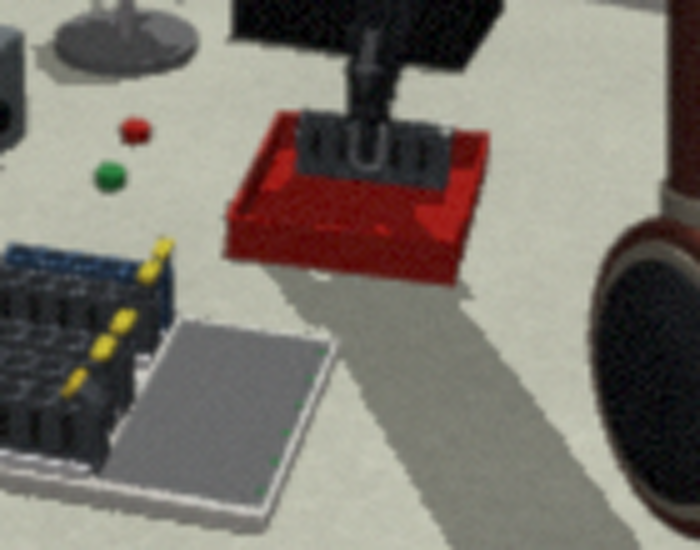

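Call:
play_rows(deltas=[[[0,-0.001,-0.002],0],[[0,-0.001,-0.004],0],[[0,-0.001,-0.006],0],[[0,-0.001,-0.008],0],[[0,-0.001,-0.008],0]])

```text
time: 11.0
tool_pos: [0.5007, -0.3706, 0.0182]
tool_rot: [-0.0, 0.994, 0.112, -0.0]
contact_force: [-0.5, -0.1, -0.9]
gripper_width: 0.221
```

Call:
play_rows(deltas=[[[0,0,-0.001],0],[[0,0,-0.002],0],[[0,0,-0.002],0]])

```text
time: 11.38
tool_pos: [0.501, -0.3708, 0.0171]
tool_rot: [0.0, 0.994, 0.112, -0.0]
contact_force: [-2.0, 2.1, 3.6]
gripper_width: 0.224
```

Force has turned to +3.6 N, so the foot is on the tray floor. Releasing.

Call:
play_rows(deltas=[[[0,0,0],0],[[0,0,0],0],[[0,0,0],0],[[0,0,0],0]], grip=-0.1)

```text
time: 11.88
tool_pos: [0.5009, -0.3707, 0.0164]
tool_rot: [-0.0, 0.994, 0.112, -0.0]
contact_force: [-0.7, 0.5, 0.2]
gripper_width: 0.449
```

Call:
play_rows(deltas=[[[0,0,0.015],0],[[0,0,0.04],0],[[0,0,0.09],0],[[0,0,0.15],0],[[0,0.04,0.19],0]])

```text
time: 12.5
tool_pos: [0.5018, -0.3327, 0.2119]
tool_rot: [0.002, 0.994, 0.111, 0.002]
contact_force: [1.1, 0.2, -0.1]
gripper_width: 0.449
```

```bash
python3 - <<'E'
from h import *
s=status.state();print(s['time'],s['tool_pos'],s['contact_force'],s['gripper_width'])
x,y=s2w(.103,.0775);print(dl(x,y,.15,SY+np.pi/2))
for n in("side",):
    im,d=grab_frame(n)
    c=im[110:220,240:380] 
    cv2.imwrite(f"pics/{n}10.png",cv2.resize(c,None,fx=5,fy=5,interpolation=cv2.INTER_CUBIC))
E
```

```text
12.5 [ 0.50176961 -0.33274016  0.21185814] [ 1.12711671  0.20915073 -0.0640075 ] 0.44920720292418703
(array([ 0.1321,  0.4085, -0.0619,  1.5403]), array([ 0.5018, -0.3327,  0.2119]), np.float64(0.2225))
```

View pics/side10.png

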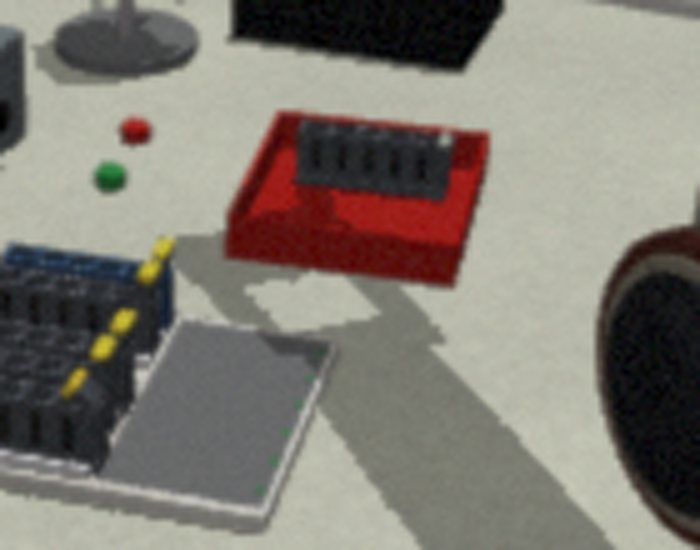

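The snapped rack stands upright in the tray, with the stump at crop (447,140). Next is the bent rack.

Call:
play_rows(deltas=[[[0.02,0.055,0],0.18],[[0.04,0.11,0],0.36],[[0.055,0.165,0],0.54],[[0.07,0.22,0],0.72],[[0.09,0.275,0],0.9]], grip=-1)

```text
time: 13.18
tool_pos: [0.5913, -0.054, 0.2077]
tool_rot: [0.001, 0.844, 0.536, 0.001]
contact_force: [0.1, -0.6, 0.2]
gripper_width: -0.004
```

Call:
play_rows(deltas=[[[0.02,0.05,0],0.18],[[0.035,0.1,0],0.36],[[0.042,0.13,-0.02],0.54],[[0.042,0.133,-0.05],0.64],[[0.042,0.133,-0.08],0.64]])

```text
time: 13.8
tool_pos: [0.6333, 0.0782, 0.1268]
tool_rot: [0.001, 0.634, 0.773, 0.001]
contact_force: [0.4, 0.7, 0.0]
gripper_width: -0.004
```

```bash
python3 - <<'E'
from h import *
x,y=s2w(.103,.0765);print(status.state()['time'],dl(x,y,.031,SY+np.pi/2))
E
```

```text
13.8 (array([ 0.0008, -0.0035, -0.0958, -0.0047]), array([0.6333, 0.0782, 0.1268]), np.float64(1.7675))
```

Call:
play_rows(deltas=[[[0.001,-0.0035,-0.01],-0.004],[[0.001,-0.0035,-0.04],-0.004],[[0.001,-0.0035,-0.07],-0.004],[[0.001,-0.0035,-0.09],-0.004],[[0.001,-0.0035,-0.095],-0.004]])

```text
time: 14.42
tool_pos: [0.6334, 0.0735, 0.0307]
tool_rot: [-0.001, 0.637, 0.771, -0.0]
contact_force: [-0.7, 0.3, -0.4]
gripper_width: -0.0
```

```bash
python3 - <<'E'
from h import *
x,y=s2w(.103,.0765);print(status.state()['time'],dl(x,y,.031,SY+np.pi/2))
for n in("side",):
    im,d=grab_frame(n)
    c=im[130:220,170:310]
    cv2.imwrite(f"pics/{n}11.png",cv2.resize(c,None,fx=5.5,fy=5.5,interpolation=cv2.INTER_CUBIC))
E
```

```text
14.425 (array([0.0007, 0.0012, 0.0003, 0.0019]), array([0.6334, 0.0735, 0.0307]), np.float64(1.7609))
```

View pics/side11.png

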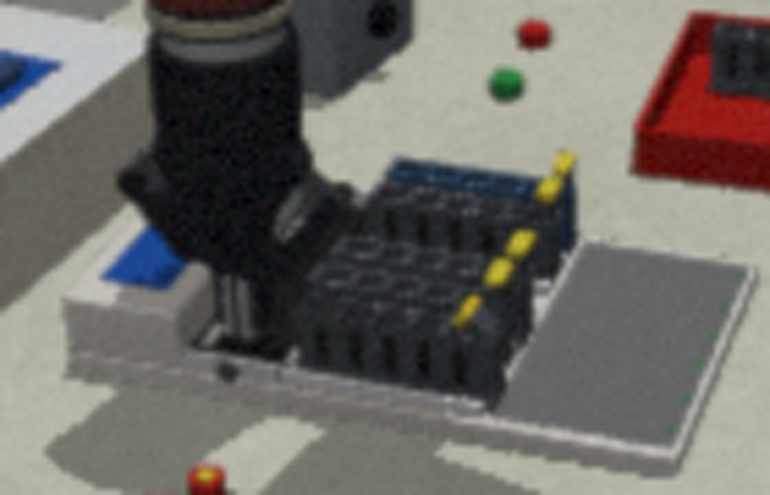

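Call:
play_rows(deltas=[[[-0.01,-0.001,0],0.001],[[-0.02,-0.0028,0],0.001],[[-0.03,-0.0048,0],0.001],[[-0.04,-0.0067,0],0.001],[[-0.05,-0.0087,0],0.001]])

```text
time: 15.1
tool_pos: [0.5838, 0.065, 0.0322]
tool_rot: [0.001, 0.636, 0.771, 0.0]
contact_force: [1.5, -0.0, 0.0]
gripper_width: -0.0
```

```bash
python3 - <<'E'
from h import *
x,y=s2w(-.015,.0765);print(status.state()['time'],dl(x,y,.031,SY+np.pi/2))
for n in("side",):
    im,d=grab_frame(n)
    c=im[130:220,170:310]
    cv2.imwrite(f"pics/{n}12.png",cv2.resize(c,None,fx=5.5,fy=5.5,interpolation=cv2.INTER_CUBIC))
E
```

```text
15.1 (array([-0.0655, -0.0128, -0.0012,  0.0005]), array([0.5838, 0.065 , 0.0322]), np.float64(1.7623))
```

View pics/side12.png

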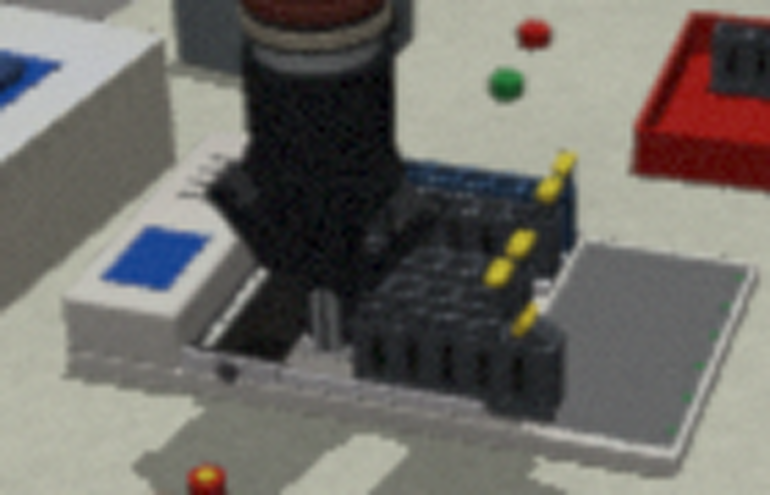

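Call:
play_rows(deltas=[[[-0.013,-0.0025,-0.001],0],[[-0.026,-0.005,-0.001],0],[[-0.039,-0.0076,-0.001],0],[[-0.052,-0.01,-0.001],0],[[-0.0645,-0.0126,-0.001],0]])

```text
time: 15.78
tool_pos: [0.5182, 0.0524, 0.0302]
tool_rot: [-0.0, 0.636, 0.771, -0.0]
contact_force: [1.1, 1.1, -1.0]
gripper_width: 0.003
```

Call:
play_rows(deltas=[[[0.006,0.001,0.002],0],[[0.006,0.001,0.05],0],[[0.006,0.001,0.1],0],[[0.006,0.001,0.14],-0.17],[[-0.03,-0.006,0.14],-0.35]])

```text
time: 16.4
tool_pos: [0.4933, 0.0463, 0.1761]
tool_rot: [0.003, 0.763, 0.647, 0.003]
contact_force: [-1.0, -0.1, 1.0]
gripper_width: -0.0
```

Call:
play_rows(deltas=[[[-0.03,-0.006,0],-0.18],[[-0.03,-0.006,0],-0.36],[[-0.03,-0.006,0],-0.54],[[-0.03,-0.006,0],-0.72],[[-0.03,-0.006,0],-0.9]], grip=0.2)

```text
time: 17.02
tool_pos: [0.4598, 0.0405, 0.1707]
tool_rot: [0.0, 0.968, 0.25, 0.0]
contact_force: [0.6, 1.0, -0.2]
gripper_width: 0.601
```

```bash
python3 - <<'E'
from h import *
x,y=s2w(-.083,.0775);s=status.state();print(s['time'],dl(x,y,.12,SY),s['gripper_width'])
im,d=grab_frame("side")
a=[]
for z in(.0145,.056):
    o=ortho("side",im,z,SO,SY,-.17,.10,-.11,.13,1650)
    for y in(65.5,89.5) if z<.02 else (67.5,87.5):
        c=int((130-y)*1.65);cv2.line(o,(c,220),(c,459),(0,255,255),1)
    for x in(-30,-140): cv2.line(o,(0,int((100-x)*1.65)),(400,int((100-x)*1.65)),(0,0,255),1)
    a.append(o)
cv2.imwrite("pics/o13.png",np.hstack(a))
E
```

```text
17.025 (array([-8.400e-03, -3.000e-04, -5.070e-02, -3.144e-01]), array([0.4598, 0.0405, 0.1707]), np.float64(0.5064)) 0.6010965005966656
```

View pics/o13.png

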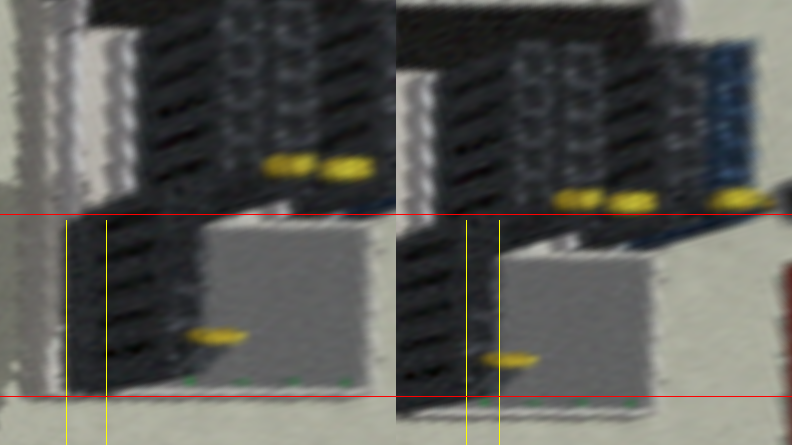

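The bent rack is straight on the apron, its foot edge on the predicted lines at columns 66 to 106 and its front at row 390, which is about -138 mm.

Call:
play_rows(deltas=[[[-0.0085,-0.0005,-0.01],-0.17],[[-0.0085,-0.0005,-0.05],-0.314],[[-0.0085,-0.0005,-0.08],-0.314],[[-0.0085,-0.0005,-0.08],-0.314],[[-0.0085,-0.0005,-0.08],-0.314]])

```text
time: 17.7
tool_pos: [0.4519, 0.04, 0.0918]
tool_rot: [0.0, 0.995, 0.1, 0.001]
contact_force: [-0.4, -0.2, 0.3]
gripper_width: 0.599
```

```bash
python3 - <<'E'
from h import *
x,y=s2w(-.083,.0775);s=status.state();print(s['time'],dl(x,y,.0265,SY),s['gripper_width'])
E
```

```text
17.7 (array([-0.0006,  0.0003, -0.0653, -0.0074]), array([0.4519, 0.04  , 0.0918]), np.float64(0.1994)) 0.5986729689933068
```

Call:
play_rows(deltas=[[[-0.001,0,-0.02],-0.007],[[-0.001,0,-0.04],-0.007],[[-0.001,0,-0.058],-0.007],[[-0.001,0,-0.065],-0.007],[[-0.001,0,-0.065],-0.007]])

```text
time: 18.32
tool_pos: [0.4507, 0.04, 0.0264]
tool_rot: [0.0, 0.995, 0.096, 0.001]
contact_force: [-0.3, 1.0, -0.3]
gripper_width: 0.601
```

```bash
python3 - <<'E'
from h import *
x,y=s2w(-.083,.0775);s=status.state();print(s['time'],dl(x,y,.0265,SY),s['gripper_width'],s['contact_force'])
im,d=grab_frame("side")
c=im[130:220,170:310]
cv2.imwrite(f"pics/side14.png",cv2.resize(c,None,fx=5.5,fy=5.5,interpolation=cv2.INTER_CUBIC))
E
```

```text
18.325 (array([0.0007, 0.0003, 0.0001, 0.0004]), array([0.4507, 0.04  , 0.0264]), np.float64(0.1916)) 0.6008962314678988 [-0.29047673  0.96366275 -0.33430422]
```

View pics/side14.png

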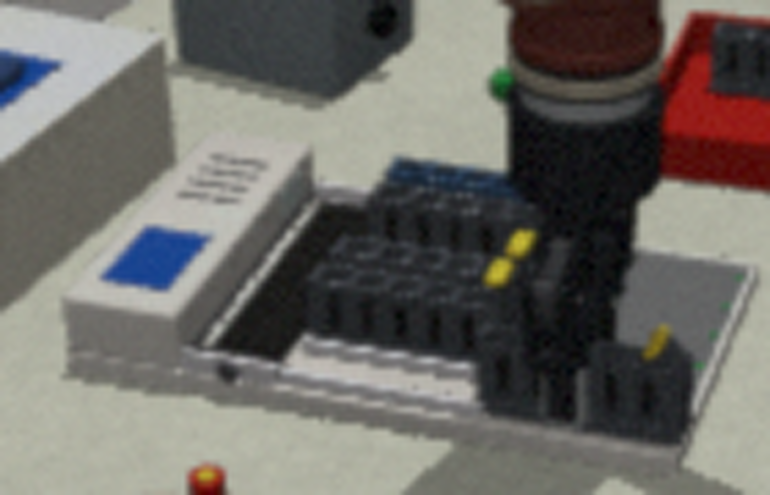

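Call:
play_rows(deltas=[[[0,0,0],0],[[0,0,0],0],[[0,0,0],0],[[0,0,0],0],[[0,0,0],0]], grip=-1)

```text
time: 19.0
tool_pos: [0.4508, 0.0399, 0.0265]
tool_rot: [0.0, 0.995, 0.096, 0.001]
contact_force: [-0.8, -0.7, 6.6]
gripper_width: 0.225
```

Call:
play_rows(deltas=[[[0,0,0],0],[[0,0,0.01],0],[[0,0,0.03],0],[[0,0,0.08],0],[[0,0,0.13],0]])

```text
time: 19.62
tool_pos: [0.4487, 0.0403, 0.156]
tool_rot: [-0.0, 0.995, 0.096, -0.001]
contact_force: [0.8, 0.7, -0.7]
gripper_width: 0.221
```

```bash
python3 - <<'E'
from h import *
x,y=s2w(0,.042,TO,TY);s=status.state();print(s['time'],dl(x,y,.15,TY),s['gripper_width'],s['contact_force'],s['ft_torque'])
im,d=grab_frame("side")
c=im[90:220,170:350]
cv2.imwrite(f"pics/side15.png",cv2.resize(c,None,fx=4.2,fy=4.2,interpolation=cv2.INTER_CUBIC))
E
```

```text
19.625 (array([ 0.0335, -0.3293, -0.006 ,  0.0321]), array([0.4487, 0.0403, 0.156 ]), np.float64(0.1914)) 0.2208694280298347 [ 0.82576599  0.69149174 -0.67873805] [-0.04689561 -0.01114741 -0.03386921]
```

View pics/side15.png

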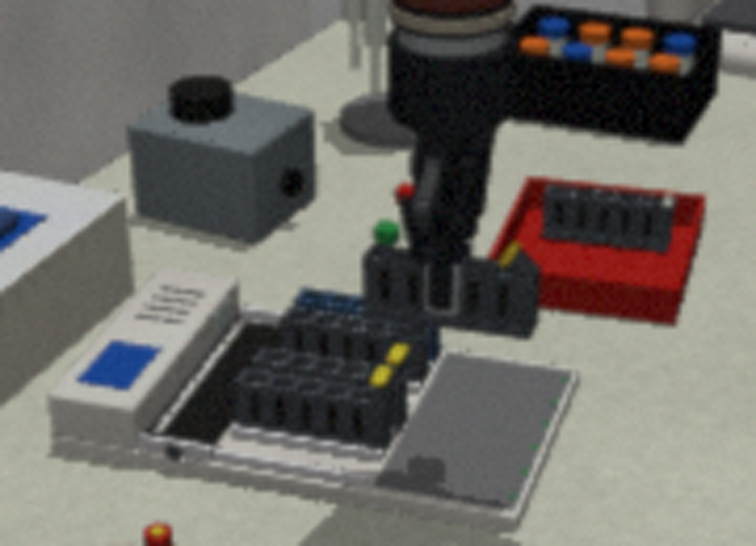

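The bent rack hangs level in the gripper at crop (450,290). I'll carry it to the near slot.

Call:
play_rows(deltas=[[[0.005,-0.05,0],0.01],[[0.01,-0.1,0],0.02],[[0.015,-0.15,0],0.032],[[0.02,-0.2,0],0.032],[[0.025,-0.25,0],0.032]])

```text
time: 20.3
tool_pos: [0.4745, -0.2112, 0.1551]
tool_rot: [-0.001, 0.994, 0.111, -0.0]
contact_force: [1.0, -0.5, -1.3]
gripper_width: 0.221
```

Call:
play_rows(deltas=[[[0.005,-0.04,0],0],[[0.009,-0.075,0],0],[[0.009,-0.079,-0.02],0],[[0.009,-0.079,-0.06],0],[[0.009,-0.079,-0.09],0]])

```text
time: 20.92
tool_pos: [0.4824, -0.2869, 0.0622]
tool_rot: [-0.002, 0.994, 0.112, -0.001]
contact_force: [0.1, -0.6, -1.2]
gripper_width: 0.221
```

```bash
python3 - <<'E'
from h import *
x,y=s2w(0,.042,TO,TY);s=status.state();print(s['time'],dl(x,y,.017,TY),s['gripper_width'],s['contact_force'],s['ft_torque'])
im,d=grab_frame("side")
c=im[110:220,240:380]
cv2.imwrite(f"pics/side16.png",cv2.resize(c,None,fx=5,fy=5,interpolation=cv2.INTER_CUBIC))
E
```

```text
20.925 (array([-0.0002, -0.0021, -0.0452, -0.0001]), array([ 0.4824, -0.2869,  0.0622]), np.float64(0.2236)) 0.2212469450192556 [ 0.08372729 -0.56869432 -1.21975299] [-0.00977632 -0.02862971 -0.06558909]
```

View pics/side16.png

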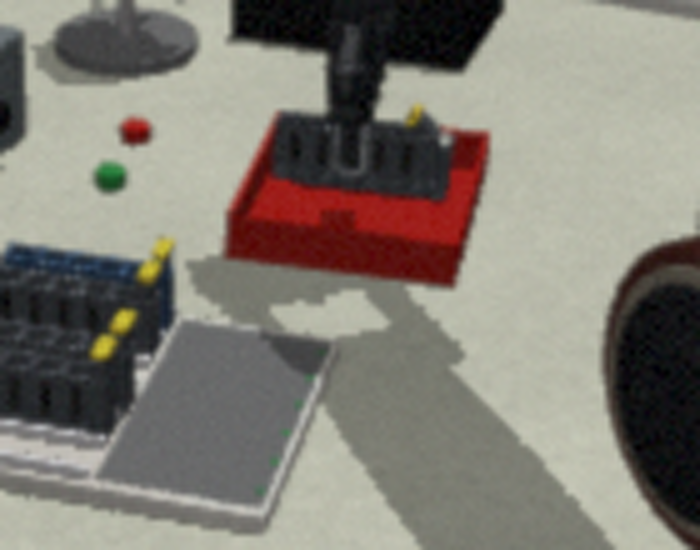

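Call:
play_rows(deltas=[[[0,-0.002,-0.015],0],[[0,-0.002,-0.028],0],[[0,-0.002,-0.036],0],[[0,-0.002,-0.041],0],[[0,-0.002,-0.043],0]])

```text
time: 21.6
tool_pos: [0.4841, -0.2911, 0.0226]
tool_rot: [0.0, 0.994, 0.111, 0.0]
contact_force: [-0.1, -0.4, -1.2]
gripper_width: 0.221
```

Call:
play_rows(deltas=[[[0,0,-0.001],0],[[0,0,-0.002],0],[[0,0,-0.002],0]])

```text
time: 21.98
tool_pos: [0.484, -0.2911, 0.0206]
tool_rot: [0.0, 0.994, 0.111, 0.0]
contact_force: [0.6, -0.3, -1.2]
gripper_width: 0.222
```

Call:
play_rows(deltas=[[[0,0.001,-0.001],0],[[0,0.001,-0.002],0],[[0,0.001,-0.003],0],[[0,0.001,-0.003],0]])

```text
time: 22.48
tool_pos: [0.4838, -0.2899, 0.0173]
tool_rot: [-0.0, 0.994, 0.111, -0.0]
contact_force: [-0.2, -0.2, -0.9]
gripper_width: 0.224
```

Call:
play_rows(deltas=[[[0,0,-0.001],0],[[0,0,-0.001],0]])

```text
time: 22.72
tool_pos: [0.484, -0.2901, 0.0166]
tool_rot: [0.0, 0.994, 0.111, 0.0]
contact_force: [0.7, 0.5, -0.6]
gripper_width: 0.222
```

Call:
play_rows(deltas=[[[0,0,-0.001],0],[[0,0,-0.001],0]])

```text
time: 22.98
tool_pos: [0.4841, -0.2902, 0.0165]
tool_rot: [-0.0, 0.994, 0.111, -0.0]
contact_force: [-2.6, 1.2, 6.3]
gripper_width: 0.224
```

Contact at +6.3 N. Releasing.

Call:
play_rows(deltas=[[[0,0,0],0],[[0,0,0],0],[[0,0,0],0],[[0,0,0],0]], grip=-0.1)

```text
time: 23.48
tool_pos: [0.4839, -0.29, 0.0154]
tool_rot: [-0.0, 0.994, 0.111, -0.0]
contact_force: [0.1, -0.3, 0.4]
gripper_width: 0.45
```

Call:
play_rows(deltas=[[[0,0,0.012],0],[[0,0,0.035],0],[[0,0,0.08],0],[[0,0,0.14],0],[[0,0,0.19],0]])

```text
time: 24.1
tool_pos: [0.4842, -0.2902, 0.209]
tool_rot: [0.001, 0.994, 0.111, 0.001]
contact_force: [0.3, -0.8, 0.0]
gripper_width: 0.447
```

Call:
play_rows(deltas=[[[-0.05,-0.03,0],0],[[-0.1,-0.06,0],0],[[-0.14,-0.1,0],0],[[-0.17,-0.15,0],0],[[-0.2,-0.2,0],0]])

```text
time: 24.72
tool_pos: [0.2827, -0.4915, 0.2069]
tool_rot: [0.001, 0.994, 0.111, 0.0]
contact_force: [0.2, -0.7, 1.1]
gripper_width: 0.444
```

```bash
python3 - <<'E'
from h import *
s=status.state();print(s['time'],s['tool_pos'],s['gripper_width'],s['contact_force'])
for n in("side","top"):
    im,d=grab_frame(n);cv2.imwrite(f"pics/{n}_17.png",im);w=pts(n,d);np.save(f"w17_{n}.npy",w)
    c=im[110:230,180:360] if n=="side" else im[110:250,210:420]
    cv2.imwrite(f"pics/{n}17.png",cv2.resize(c,None,fx=3.8,fy=3.8,interpolation=cv2.INTER_CUBIC))
    R=np.array([[np.cos(TY),-np.sin(TY)],[np.sin(TY),np.cos(TY)]]);l=(w[...,:2]-TO)@R
    for y in(.042,-.042):
        for x in(-.035,0,.035):
            m=(abs(l[...,0]-x)<.02)&(abs(l[...,1]-y)<.013)&(w[...,2]>.02)
            print(n,y,x,m.sum(),np.round(np.nanpercentile(w[...,2][m],[50,85,97]),4) if m.sum() else None)
E
```

```text
24.725 [ 0.28271451 -0.4915144   0.2069127 ] 0.4437666764964003 [ 0.16823656 -0.7131151   1.14953049]
side 0.042 -0.035 117 [0.0396 0.0512 0.0599]
side 0.042 0 101 [0.0369 0.0455 0.0469]
side 0.042 0.035 95 [0.0389 0.0453 0.0462]
side -0.042 -0.035 88 [0.0382 0.0454 0.0482]
side -0.042 0 85 [0.0377 0.0448 0.0465]
side -0.042 0.035 81 [0.0392 0.0451 0.0464]
top 0.042 -0.035 146 [0.0459 0.0573 0.0616]
top 0.042 0 126 [0.0404 0.0475 0.0492]
top 0.042 0.035 129 [0.0411 0.0474 0.0487]
top -0.042 -0.035 141 [0.041  0.0484 0.0511]
top -0.042 0 139 [0.0399 0.0468 0.0486]
top -0.042 0.035 135 [0.0398 0.0467 0.0484]
```

View pics/side17.png

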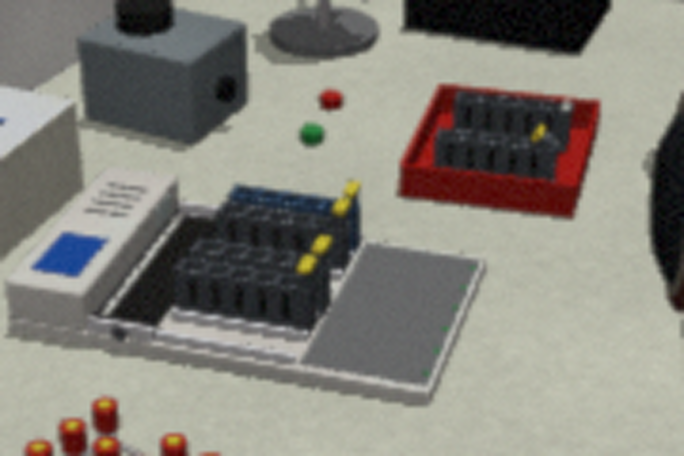

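View pics/top17.png

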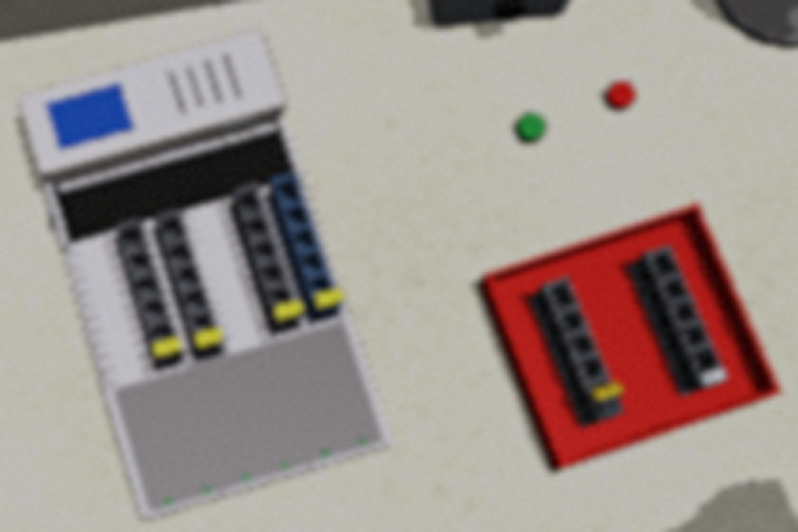

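Both racks stand upright and level in the tray. Their tops are at about 46 mm at both ends, which is the 4 mm floor plus the 42 mm body. Last check: compare everything else with the first picture.

```bash
python3 - <<'E'
from h import *
a=cv2.imread("pics/top0.png").astype(int);b=cv2.imread("pics/top_17.png").astype(int)
def cen(im,m,r):
    l,t,rr,bb=r;mm=np.zeros(m.shape,bool);mm[t:bb,l:rr]=m[t:bb,l:rr];v,u=np.nonzero(mm);return np.round([u.mean(),v.mean()],2),mm.sum()
for nm,f,r in(("yellow",lambda i:(i[...,2]>150)&(i[...,1]>140)&(i[...,0]<90),None),):
  for box in((248,193,259,208),(259,191,269,206),(281,184,291,198),(291,180,301,195)):
    print(nm,cen(a,f(a),box),cen(b,f(b),box))
for nm,f,box in(("green",lambda i:(i[...,1]>i[...,2]+40)&(i[...,1]>i[...,0]+40),(340,135,360,152)),("redcap",lambda i:(i[...,2]>i[...,1]+60),(364,127,382,145)),("marker",lambda i:(i[...,0]>i[...,2]+50),(95,140,135,190)),("bottle",lambda i:(i[...,0]>i[...,2]+50),(138,115,170,160)),("grnrack",lambda i:(i[...,1]>i[...,2]+30)&(i[...,1]>i[...,0]+20),(178,268,208,318))):
    print(nm,cen(a,f(a),box),cen(b,f(b),box))
print(ticket.job_done())
E
```

```text
yellow (array([253.5 , 200.67]), np.int64(18)) (array([253.5 , 200.67]), np.int64(18))
yellow (array([264.56, 198.17]), np.int64(18)) (array([264.56, 198.17]), np.int64(18))
yellow (array([285.59, 190.88]), np.int64(17)) (array([285.59, 190.88]), np.int64(17))
yellow (array([296.35, 187.76]), np.int64(17)) (array([296.39, 187.67]), np.int64(18))
green (array([349.36, 142.76]), np.int64(33)) (array([349.38, 142.85]), np.int64(34))
redcap (array([373. , 134.5]), np.int64(38)) (array([373.  , 134.41]), np.int64(39))
marker (array([124.61, 155.  ]), np.int64(49)) (array([124.68, 154.88]), np.int64(50))
bottle (array([147.76, 124.63]), np.int64(78)) (array([147.76, 124.63]), np.int64(78))
grnrack (array([191.68, 294.69]), np.int64(355)) (array([191.22, 293.72]), np.int64(324))
the job is handed in; nothing more can be done
None
```

I moved both faulty racks, the snapped one and the bent one, into the red reject tray and handed the job in at about 25 s of the 69 s allowed. For each, I pushed it out of its lane from the crossfeed track with closed fingers and gripped it across the body on the apron. I then set it down until the wrist force showed contact (+3.6 N and +6.3 N) and released it.

**Racks in the tray:** both stand upright and level, side by side. Their tops measure about 46 mm along their whole length, which is the 4 mm tray floor plus the 42 mm body.

**Everything else:** the four sound racks, both caps, the marker and the bottle are where they were, within 0.2 pixel of the first picture. I did not measure the tube stand.

**One check disagreed:** the green look-alike rack's image centre shifted by about 1 pixel and fewer of its pixels counted as green. The arm never went near it, so I think the arm's shadow or edge caused this, but I did not check further.

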